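# Hold the lug bin's dust flap on its balance point

## Robot

A 6-joint arm with a two-finger parallel gripper is mounted at the origin on the work surface. World frame = base frame: x ahead of the robot, y to its left, z up, the work surface at z = 0. Lengths are in m, angles in rad, forces in N, time in s.
With the tool pointing down it reaches from about 0.35 to 0.775 m from the base axis. Payload 7.3 kg.
Tool frame: the origin (TCP) lies at the very end of the fingers, on their centre line; the grasp point (between the pads) lies 19 mm behind it; z points along the fingers, y is the line along which they close (so a half turn about z gives the same grasp; the last joint's range is limited). The gripper opens to 92 mm and grips with 3 to 60 N. Pads are 19 mm wide; open, the fingers measure 130 mm over their backs; the gripper's body (75 mm by 190 mm) begins 47 mm behind the grasp point.
Start: joints at [-1.358, 0.342, 1.524, -0, 1.275, -0.146], TCP at [0.184, -0.492, 0.227] pointing down, gripper open.
Joint ranges: [-2.53, 2.53], [-0.77, 2.02], [0.04, 2.7], [-1, 4.14], [0.28, 2.66], [-3.11, 3.11]. Speed limits (rad/s): [2.57, 2.57, 3.14, 3.14, 3.14, 3.14].

## Interface

Orientations are given as a rotation vector (axis times angle).
In Python, from workcell import arm gives the robot as it stands.
- The arm moves only by the shell command python3 -m crank 'ROWS' [OPENING] [FORCE]. ROWS is text: rows parted by semicolons, each of 6 numbers parted by spaces: the shift along the world's x, y, z in mm, then the turn, a rotation vector about the world's x, y, z in rad. In form: tx ty tz wx wy wz; .... A call has exactly 5 rows; each row is the pose to reach, as a shift and turn from the pose commanded when the call began; what a row does not reach only later rows make up. A row lasts 1/10 s, in which the tool goes at most 50 mm and 8.59 degrees, less where a joint would pass 70% of its speed; a pose out of reach is approached as far as the arm can. A call with a gripper value outside its range is refused whole. OPENING is the finger opening in mm, from 0 to 91.8, set as the call begins (- or left out, the last holds). The fingers move at their own pace and stop on an object; FORCE is the grip in N (left out, the last holds). Time passes only in rows, so rows that repeat a pose let the fingers close, or fill a call up. It gives the time, the measured TCP pose, the force, the opening and the grip force at its end, in the units of the state.
- arm.state(): the state, without advancing time (a new reading comes with each control period).
- arm.camera(name): name is "side" or "top" or "wrist"; returns (picture, depth): 400x640x3 uint8, blue, green, red; 400x640 float32, m along the optical axis (not along the pixel's ray), 0 where there is no reading.
- arm.calibration(name): a dict with "fx", "fy", "cx", "cy" (pixels), "R" (3x3) and "t" (3): a world point X has camera coordinates R X + t; the wrist camera has in their place "hand_eye" (4x4, takes a point from camera to tool coordinates, whose origin is the TCP and whose axes are the flange's). Camera axes: x right, y down, z forward; pixel columns grow to the right and rows downward; lengths in m; the calibration is good to about 2 mm. The wrist camera is an equidistant fisheye: a pixel r from the principal point sees the ray r / f radians off the axis. A picture is of the moment at which its call begins: read the wrist's pose just before it. calibration takes no time and is no camera call.
- arm.sign_off(): hands the job in; it is judged then, once.
The state is a dict: "time": time; "joints": joint angles; "dq": joint speeds; "joint_torque": joint torques, N m; "ee_pos": TCP position; "orientation": TCP orientation; "contact_force": force on the tool from outside, world axes, zero at the start; "moment": the same for the moment, N m; "grip_width": finger opening in m; "grip_force": force on a finger pad.
Only numpy, scipy, OpenCV 4.12 (cv2) and the standard library are available. Lean on these libraries where they do the work, as an engineer would, in place of code of your own. Each camera call takes 0.05 s, during which the arm holds its last target. There are 200 camera calls.

## Task

On the blue lug bin, turn the black turnbutton a quarter turn, counter-clockwise seen from above, so that it is clear of the flap; then take the flap by its yellow pull tab and swing it up, without flinging or dropping it, to its balance point, where it stands straight upright over its hinge. Finish while still gripping the flap there so that it can fall neither way: do not let go, and never let it go over backwards. Leave the loose parts around the bin where they lie.

Things in the scene. Friction and masses are not known exactly. Their poses are not given: they have to be found in the camera images.
- bin: Faded-blue open-topped plastic bin with brass lugs inside, screwed to the counter: 150 mm (its x) by 190 mm (y) by 110 mm tall. Origin: centre of its underside. x points from the pull-tab side (near the robot) to the hinge side, y to the turnbutton's side, z up. Turned up to 0.35 rad. A bracket, 56 by 48 mm, top 110 mm high, juts from its +y side under the turnbutton.
- flap (a joint): Angle (rad) of the dark-blue flap, a 6 mm plate 190 mm wide over the bin, 0.15 to 0.3 kg. 0: closed, level; grows as the tab side rises; pi/2: upright, its balance point (centre of mass exactly over the hinge line); 2.2: end stop, fallen over backwards. The hinge is almost frictionless: let go, the flap falls one way or the other. The turnbutton, while over its edge, blocks it.
- flap_hinge (a point): Middle of the hinge line, which runs along the bin's y at the flap's mid-thickness: 77 mm from the bin's origin along the bin's +x, 114 mm above the counter. Axes as the bin's.
- pull_tab (a point): Grip point on the yellow tab, in the flap's mid-plane, 180 mm from the hinge line; 114 mm high when closed, 294 mm when upright. The tab is a flat tongue 24 mm wide (along the hinge), 10 mm thick, 153 to 195 mm from the hinge, clear in front of the bin, free on both sides and below. Pinched across its width from above it can turn between the fingers. x: tab to hinge, y: along the hinge.
- turnbutton (a joint): Angle (rad) of the black turnbutton about its upright pivot. 0: bar along the bin's y, its long end over the flap's edge (locked); pi/2: along the bin's x, clear of the flap (clear from about 1.2 on). Grows counter-clockwise seen from above; stops at -0.05 and 1.65; starts between 0 and 0.3. Light friction (0.03 N m) keeps it where it is left.
- turnbutton_fin (a point): Centre of the button's upright thumb fin, on the pivot, 137 mm above the counter; at x -20, y 119 mm of the bin. Fin: 36 mm long (point's y), 8 mm thick (x), from 127 to 147 mm high, on a bar 14 mm wide, 8 mm thick, reaching 38 mm from the pivot to -y and 22 mm to +y. The point turns with the button; at joint 0 its axes are the bin's.
- cable_lug: Bystander: loose brass cable lug lying on the counter, 69 mm long, 22 mm wide, 18 mm tall; origin on its underside.
- pvc_plug: Bystander: loose gray PVC plug, 40 mm across, 26 mm tall; origin at the centre of its underside.
- strain_relief: Bystander: loose yellow strain relief, 36 mm across, 42 mm tall, standing upright; origin at the centre of its underside.
- cover_stack: Bystander: stack of five steel round blank covers, 100 mm across, 14.5 mm tall, behaving as one piece; origin at the centre of its underside.

How it is judged:
By the outcome, as a careful person would: the job done as asked, in the order asked, and still so for the second after the job is handed in, while the arm keeps its last pose, push and grip.
It also fails if it takes over 58 s, if anything falls off the work surface, if the arm or the gripper's body presses on something with over 40 N, if the wrist force passes 120 N, or if a joint passes its speed limit or range.

## Working session

There is one attempt and no reset: what is moved stays moved. The work goes in short steps, Python scripts to look and compute and a shell command to move; the robot and the scene stay as the last step left them, time stands still between calls to the robot, and variables do not carry over. Pictures are saved under pics/ and viewed, at most 10 in all, crops included, and the job is handed in when it is done.

```bash
mkdir -p pics; ls; python3 - <<'E'
from workcell import arm
import cv2,numpy as np
print(arm.state())
for n in("top","side"):
    p,d=arm.camera(n); cv2.imwrite(f"pics/{n}0.png",p); np.savez(f"{n}0.npz",p=p,d=d); print(arm.calibration(n))
E
```

```text
pics
{'time': 0.0, 'joints': array([-1.35797884e+00,  3.42701471e-01,  1.52500750e+00,  2.33173283e-06,
        1.27538683e+00, -1.45997896e-01]), 'dq': array([-3.79207621e-04, -4.12840614e-05,  1.37058031e-05,  3.29551622e-04,
       -9.31194740e-04,  1.24888469e-03]), 'joint_torque': array([ 1.06195031e-05, -4.31236482e+01, -2.44225019e+01,  7.16396095e-02,
        5.57000900e-02, -1.38256519e-04]), 'ee_pos': array([ 0.18429908, -0.49116158,  0.22605931]), 'orientation': array([-3.08969064e+00, -5.60338022e-01,  7.53329229e-05]), 'contact_force': array([-0.12869176,  0.57385072,  0.20516257]), 'moment': array([ 0.01364611,  0.0122926 , -0.03167695]), 'grip_force': 0.0, 'grip_width': 0.09170410174259729}
{'fx': 419.97949837308806, 'fy': 419.97949837308806, 'cx': 325.060573614447, 'cy': 203.62501494411387, 'R': array([[-0.015198  , -0.99918663, -0.03735094],
       [-0.98840555,  0.02065711, -0.15042522],
       [ 0.15107443,  0.03463172, -0.98791556]]), 't': array([0.07849427, 0.58572541, 0.91191624])}
{'fx': 437.4743194103921, 'fy': 437.4743194103921, 'cx': 319.96097862069513, 'cy': 198.90191734363316, 'R': array([[-0.98893728, -0.14714969, -0.01870875],
       [-0.05664031,  0.49117141, -0.86921949],
       [ 0.13709458, -0.85854389, -0.49407232]]), 't': array([0.58894514, 0.09864672, 0.83366514])}
```

View pics/top0.png

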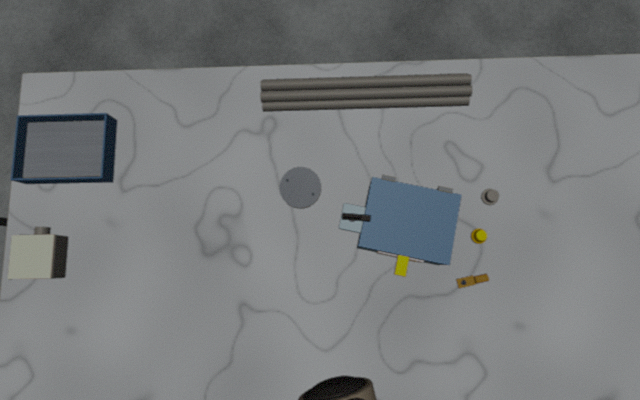

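View pics/side0.png

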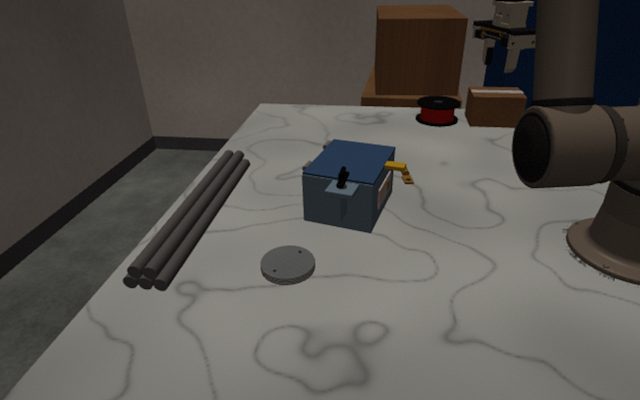

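The top view shows the flap at about (372,178), (461,194), (449,265) and (358,248). The tab is at (402,266), and the black button's bar runs from about (342,216) to (370,218). The covers are at (300,187), the strain relief at (480,236), the lug at (473,281) and the plug at (490,197). The side view shows the same layout, with the button still over the flap's edge at (342,180).

```bash
cat > h.py <<'E'
import numpy as np,cv2
from workcell import arm
def cloud(n,d):
    c=arm.calibration(n); v,u=np.mgrid[:400,:640]
    P=np.stack([(u-c['cx'])/c['fx']*d,(v-c['cy'])/c['fy']*d,d],-1)
    return (P-c['t'])@c['R']
E
python3 - <<'E'
from h import *
for n in("top","side"):
    z=np.load(n+"0.npz");p=z['p'].astype(int);d=z['d'];X=cloud(n,d)
    b,g,r=p[...,0],p[...,1],p[...,2]
    ok=(d>0)&(X[...,0]>.3)&(X[...,0]<.8)&(abs(X[...,1])<.4)
    fl=ok&(abs(X[...,2]-.117)<.006)&(b>r+25)
    P=X[fl]; print(n,'flap',len(P),P.mean(0))
    if len(P):
        (c,s,a)=cv2.minAreaRect(P[:,:2].astype(np.float32)*1000); print(c,s,a, np.round(cv2.boxPoints((c,s,a))))
    m=ok&(r>b+60)&(g>b+40)&(X[...,2]>.09)&(X[...,2]<.13); 
    if m.any(): print('tab',m.sum(),X[m].mean(0),X[m].min(0),X[m].max(0))
    k=ok&(X[...,2]>.121)&(X[...,2]<.16); Q=X[k]
    print('button',len(Q),Q.mean(0))
    if len(Q)>5:
        print(cv2.minAreaRect(Q[:,:2].astype(np.float32)*1000)); F=Q[Q[:,2]>.138];print('fin',len(F),F.mean(0) if len(F) else 0, cv2.minAreaRect(F[:,:2].astype(np.float32)*1000) if len(F)>3 else 0)
    lo=ok&(X[...,2]>.008)&(X[...,2]<.06)
    nl,_,st,ct=cv2.connectedComponentsWithStats(lo.astype(np.uint8))
    for i in range(1,nl):
        if st[i,4]>20: print('low',np.round(np.median(X[_==i],0),3),st[i])
E
```

```text
top flap 6393 [ 0.53719433 -0.11129836  0.11704136]
(538.6846313476562, -110.64402770996094) (188.56715393066406, 149.2987060546875) 77.05792999267578 [[ 445. -186.]
 [ 590. -219.]
 [ 633.  -35.]
 [ 487.   -2.]]
tab 222 [ 0.44539146 -0.08862501  0.11892963] [ 0.42538759 -0.10288836  0.11181133] [ 0.46613051 -0.07497316  0.12295386]
button 282 [ 0.53994718 -0.03268617  0.13077416]
((544.4011840820312, -110.62522888183594), (203.10658264160156, 208.02438354492188), 42.72723388671875)
fin 77 [0.54659434 0.00941481 0.14646668] ((546.9121704101562, 9.104628562927246), (34.775543212890625, 8.328866004943848), 84.16534423828125)
low [0.633 0.128 0.015] [ 280  167   42   41 1352]
low [ 0.602 -0.316  0.025] [482 189  18  13 152]
low [ 0.509 -0.276  0.037] [471 228  17  16 210]
low [ 0.482 -0.028  0.038] [357 246  24   8  31]
low [ 0.449 -0.17   0.039] [424 261  18   4  22]
low [ 0.414 -0.282  0.016] [473 273  17  11 116]
side flap 2415 [ 0.54070576 -0.09944469  0.11811013]
(541.6912841796875, -106.16365051269531) (188.8275909423828, 147.864501953125) 77.07131958007812 [[ 449. -182.]
 [ 593. -215.]
 [ 635.  -31.]
 [ 491.    2.]]
tab 121 [ 0.44872223 -0.08359623  0.11920073] [ 0.42746928 -0.10055673  0.11186323] [ 0.46881821 -0.0713795   0.12132213]
button 187 [0.54904614 0.00511556 0.13329161]
((562.6614379882812, -68.84960174560547), (164.3330078125, 201.05233764648438), 57.30351638793945)
fin 62 [0.54995112 0.01696536 0.14529242] ((549.6871948242188, 11.904712677001953), (34.40303421020508, 7.1230244636535645), 81.65216064453125)
low [ 0.416 -0.269  0.015] [401 167   8  10  41]
low [ 0.54  -0.021  0.036] [ 302  171   91   60 1729]
low [0.636 0.137 0.015] [ 260  245   55   37 1602]
```

```bash
python3 -m crank '22 31 0 0 0 0.07;44 62 0 0 0 0.14;66 93 0 0 0 0.21;88 124 0 0 0 0.28;110 155 0 0 0 0.35' 40 20
python3 -m crank '22 31 0 0 0 0.07;44 62 0 0 0 0.14;66 93 0 0 0 0.21;88 124 0 0 0 0.28;110 155 0 0 0 0.35'
python3 -m crank '22 31 0 0 0 0.07;44 62 0 0 0 0.14;66 93 0 0 0 0.21;88 124 0 0 0 0.28;110 155 0 0 0 0.35'
python3 - <<'E'
from h import *
s=arm.state();p,d=arm.camera("wrist");cv2.imwrite("pics/w1.png",p);np.savez("w1.npz",p=p,d=d,pos=s['ee_pos'],o=s['orientation']);print(s['ee_pos'],s['orientation'],s['joints'],s['contact_force']);print(arm.calibration("wrist"))
E
```

```text
time: 0.6
ee_pos: [0.2949, -0.3351, 0.2265]
orientation: [-2.945, -1.094, 0.0]
contact_force: [0.3, 0.0, -0.5]
grip_width: 0.056
grip_force: 0.0
time: 1.1
ee_pos: [0.4049, -0.1801, 0.2266]
orientation: [-2.709, -1.59, 0.0]
contact_force: [0.7, -1.0, -0.1]
grip_width: 0.04
grip_force: 0.0
time: 1.6
ee_pos: [0.5149, -0.0251, 0.2264]
orientation: [-2.391, -2.038, 0.001]
contact_force: [1.1, -1.0, -0.0]
grip_width: 0.0399
grip_force: 0.0
[ 0.5148894  -0.02506503  0.2264284 ] [-2.39053436e+00 -2.03777952e+00  6.76349227e-04] [-1.97332667e-01  3.25226656e-01  1.54973570e+00 -1.06166036e-04
  1.26719738e+00 -3.83187057e-02] [ 1.06472642 -0.96567824 -0.04320419]
{'fx': 309.70691628693146, 'fy': 309.70691628693146, 'cx': 317.72509441862593, 'cy': 202.1114182805531, 'hand_eye': array([[ 4.48779710e-04, -9.61503685e-01, -2.74791670e-01,
         7.28639456e-02],
       [ 9.99999351e-01,  7.19222385e-04, -8.83416718e-04,
        -4.61915530e-04],
       [ 1.04704475e-03, -2.74791095e-01,  9.61503384e-01,
        -1.58841504e-01],
       [ 0.00000000e+00,  0.00000000e+00,  0.00000000e+00,
         1.00000000e+00]])}
```

View pics/w1.png

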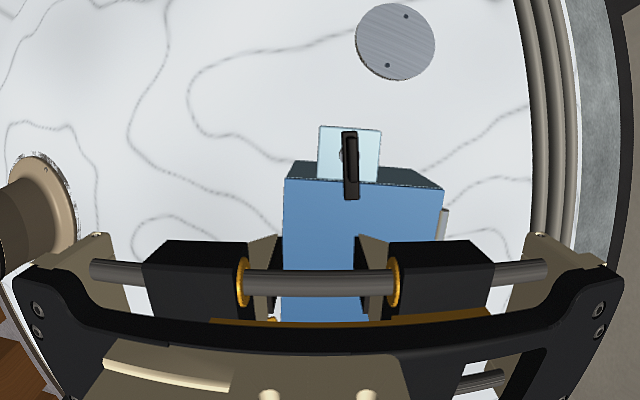

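The wrist view shows the button bar from (348,132) to (352,198), with its fin at about (350,157) over the bracket. The flap is below it. I'll measure the fin from this view.

```bash
cat >> h.py <<'E'
from scipy.spatial.transform import Rotation as Ro
def wcloud(d,pos,o):
    c=arm.calibration("wrist"); v,u=np.mgrid[:400,:640]
    x=(u-c['cx'])/c['fx'];y=(v-c['cy'])/c['fy'];r=np.hypot(x,y)+1e-9
    t=np.tan(np.minimum(r,1.5)); P=np.stack([x/r*t*d,y/r*t*d,d],-1)
    H=c['hand_eye'];P=P@H[:3,:3].T+H[:3,3]
    return P@Ro.from_rotvec(o).as_matrix().T+pos
E
python3 - <<'E'
from h import *
z=np.load("w1.npz");X=wcloud(z['d'],z['pos'],z['o'])
W=X[115:215,320:390].reshape(-1,3)
for lo,hi in((.138,.155),(.122,.133)):
    F=W[(W[:,2]>lo)&(W[:,2]<hi)];print(len(F),F.mean(0),cv2.minAreaRect(F[:,:2].astype(np.float32)*1000))
R=X[:240].reshape(-1,3);b=z['p'][:240].reshape(-1,3).astype(int)
F=R[(abs(R[:,2]-.117)<.005)&(b[:,0]>b[:,2]+40)];print(len(F),cv2.minAreaRect(F[:,:2].astype(np.float32)*1000))
E
```

```text
487 [0.54683332 0.00970156 0.14689977] ((546.9944458007812, 9.044794082641602), (35.949771881103516, 8.269766807556152), 83.70590209960938)
621 [ 0.54470762 -0.00126787  0.12744981] ((546.3997802734375, 1.196023941040039), (59.41737747192383, 14.419051170349121), 83.86446380615234)
8447 ((554.2791748046875, -46.56890869140625), (58.68608474731445, 150.20628356933594), 77.5057373046875)
```

```bash
python3 -m crank '16 17 0 0 0 0.025;32 34.5 0 0 0 0.05;32 34.5 -20 0 0 0.05;32 34.5 -40 0 0 0.05;32 34.5 -50 0 0 0.05' 40 20
python3 -m crank '0 0 -15 0 0 0;0 0 -30 0 0 0;0 0 -40 0 0 0;0 0 -46 0 0 0;0 0 -46 0 0 0'
python3 -m crank '0 0 0 0 0 0;0 0 0 0 0 0;0 0 0 0 0 0;0 0 0 0 0 0;0 0 0 0 0 0' 4 15
```

```text
time: 2.15
ee_pos: [0.5453, 0.0081, 0.1747]
orientation: [-2.34, -2.092, 0.003]
contact_force: [0.2, 0.4, 0.6]
grip_width: 0.0398
grip_force: 0.0
time: 2.65
ee_pos: [0.5461, 0.0078, 0.1302]
orientation: [-2.342, -2.093, 0.001]
contact_force: [0.0, -0.4, -0.5]
grip_width: 0.0401
grip_force: 0.0
time: 3.15
ee_pos: [0.5479, 0.0077, 0.1312]
orientation: [2.34, 2.092, 0.004]
contact_force: [4.7, -0.5, 0.2]
grip_width: 0.0079
grip_force: 15.0
```

```bash
python3 -m crank '1 1 0 0 0 0;1.5 2 0 0 0 0.1;1.5 2 0 0 0 0.2;1.5 2 0 0 0 0.3;1.5 2 0 0 0 0.4'
python3 -m crank '0 0 0 0 0 0.11;0 0 0 0 0 0.22;0 0 0 0 0 0.33;0 0 0 0 0 0.44;0 0 0 0 0 0.55'
python3 -m crank '0 0 0 0 0 0.1;0 0 0 0 0 0.2;0 0 0 0 0 0.3;0 0 0 0 0 0.4;0 0 0 0 0 0.48'
python3 -m crank '0 0 0 0 0 0;0 0 0 0 0 0;0 0 0 0 0 0.02;0 0 0 0 0 0.02;0 0 0 0 0 0.02'
```

```text
time: 3.65
ee_pos: [0.5489, 0.0079, 0.1312]
orientation: [1.872, 2.518, -0.002]
contact_force: [3.2, -7.1, -2.0]
grip_width: 0.0082
grip_force: 15.0
time: 4.15
ee_pos: [0.5499, 0.0086, 0.1312]
orientation: [1.118, 2.931, -0.0]
contact_force: [8.1, -4.3, -3.2]
grip_width: 0.0081
grip_force: 15.0
time: 4.65
ee_pos: [0.5504, 0.0095, 0.1312]
orientation: [0.39, 3.111, 0.0]
contact_force: [10.2, -1.3, -4.4]
grip_width: 0.0078
grip_force: 15.0
time: 5.15
ee_pos: [0.5505, 0.0096, 0.1312]
orientation: [0.364, 3.114, 0.0]
contact_force: [9.5, -1.2, -3.7]
grip_width: 0.0078
grip_force: 15.0
```

```bash
python3 -m crank '0 0 0 0 0 0;0 0 0 0 0 0;0 0 0 0 0 0;0 0 10 0 0 0;0 0 30 0 0 0' 45 15
python3 -m crank '0 -5 30 0 0 0;-20 -25 60 0 0 0;-45 -55 60 0 0 0;-65 -80 60 0 0 0;-75 -95 60 0 0 0' 60
python3 - <<'E'
from h import *
s=arm.state();p,d=arm.camera("wrist");cv2.imwrite("pics/w2.png",p);np.savez("w2.npz",p=p,d=d,pos=s['ee_pos'],o=s['orientation']);print(s['ee_pos'],s['orientation'],s['contact_force'])
X=wcloud(d,s['ee_pos'],s['orientation']);q=p.astype(int)
m=(q[...,2]>q[...,0]+60)&(q[...,1]>q[...,0]+40)&(X[...,2]>.105)&(X[...,2]<.13)&(d>0);m[260:]=0
F=X[m];print(len(F),F.mean(0) if len(F) else 0)
if len(F)>5:print(cv2.minAreaRect(F[:,:2].astype(np.float32)*1000))
p,d=arm.camera("top");cv2.imwrite("pics/t2.png",np.hstack([cv2.resize(p[130:300,280:520],None,fx=1.6,fy=1.6),cv2.resize(arm.camera("wrist")[0],(400,272))]))
E
```

```text
time: 5.65
ee_pos: [0.5468, 0.0101, 0.1603]
orientation: [-0.364, -3.117, -0.0]
contact_force: [0.4, 0.3, 0.2]
grip_width: 0.0424
grip_force: 0.0
time: 6.15
ee_pos: [0.4714, -0.0863, 0.2219]
orientation: [0.366, 3.119, -0.001]
contact_force: [-0.1, 0.7, 0.6]
grip_width: 0.0596
grip_force: 0.0
[ 0.47136045 -0.08632786  0.22191722] [ 3.66220427e-01  3.11949590e+00 -8.01314937e-04] [-0.14406172  0.68176206  0.57353888]
1322 [ 0.44521899 -0.08949575  0.11971816]
((445.74517822265625, -89.83393859863281), (23.573759078979492, 41.62212371826172), 76.68618774414062)
```

View pics/t2.png

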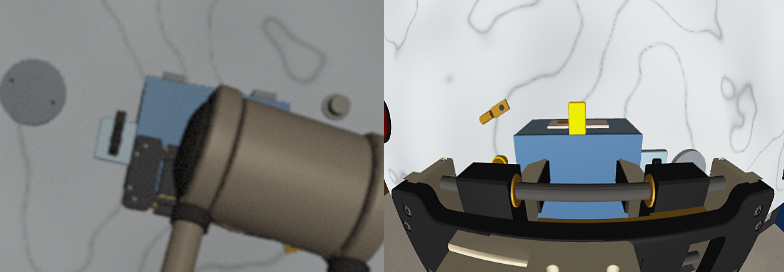

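The crop shows the button bar lying along the bin's x at about (118,131), clear of the flap. The tab stands out in front of the bin at (577,118) in the wrist half. Next I'll go down over the tab and pinch it.

```bash
python3 -m crank '-15 -1 -20 0 0 0;-30 -1.5 -40 0 0 0;-30 -1.5 -60 0 0 0;-30 -1.5 -80 0 0 0;-30 -1.5 -90 0 0 0' 60
python3 -m crank '0 0 -15 0 0 0;0 0 -28 0 0 0;0 0 -37 0 0 0;0 0 -37 0 0 0;0 0 -37 0 0 0'
python3 -m crank '0 0 0 0 0 0;0 0 0 0 0 0;0 0 0 0 0 0;0 0 0 0 0 0;0 0 0 0 0 0' 20 15
```

```text
time: 6.8
ee_pos: [0.4428, -0.0856, 0.1296]
orientation: [-0.363, -3.119, -0.001]
contact_force: [0.1, 0.2, -0.2]
grip_width: 0.0599
grip_force: 0.0
time: 7.3
ee_pos: [0.4433, -0.0865, 0.0941]
orientation: [0.364, 3.12, 0.0]
contact_force: [0.5, 0.6, 0.4]
grip_width: 0.0601
grip_force: 0.0
time: 7.8
ee_pos: [0.4429, -0.0869, 0.0939]
orientation: [0.364, 3.12, -0.001]
contact_force: [-4.2, -15.2, 0.2]
grip_width: 0.0244
grip_force: 8.0
```

```bash
python3 -m crank '-0.3 -1 0 0 0 0;-0.5 -2 0 0 0 0;-0.5 -2 0 0 0 0;-0.5 -2 0 0 0 0;-0.5 -2 0 0 0 0' 20 20
python3 -m crank '0 0 1 0 0 0;0 0 2 0 0 0;0 0 3 0 0 0;0 0 4 0 0 0;0 0 4 0 0 0'
```

```text
time: 8.3
ee_pos: [0.4426, -0.0879, 0.0938]
orientation: [0.365, 3.12, 0.002]
contact_force: [2.1, 5.2, 1.1]
grip_width: 0.0234
grip_force: 20.0
time: 8.8
ee_pos: [0.4426, -0.0879, 0.0977]
orientation: [0.365, 3.12, 0.002]
contact_force: [2.9, 3.6, -1.7]
grip_width: 0.024
grip_force: 20.0
```

```bash
python3 -c "
from math import *
p=[.015+.0518*i for i in range(31)]
f=lambda t:(178.5*(1-cos(t)),178.5*sin(t))
for k in range(6):
  a=f(p[5*k]);print(round(p[5*k+5],3),'; '.join('%.1f %.1f %.1f'%(.9746*(f(t)[0]-a[0]),-.2245*(f(t)[0]-a[0]),f(t)[1]-a[1]) for t in p[5*k+1:5*k+6]))"
```

```text
0.274 0.4 -0.1 9.2; 1.2 -0.3 18.4; 2.5 -0.6 27.6; 4.3 -1.0 36.7; 6.5 -1.5 45.6
0.533 2.7 -0.6 8.8; 5.8 -1.3 17.5; 9.3 -2.1 26.0; 13.3 -3.1 34.3; 17.6 -4.1 42.4
0.792 4.8 -1.1 7.8; 9.9 -2.3 15.4; 15.5 -3.6 22.7; 21.4 -4.9 29.7; 27.6 -6.4 36.3
1.051 6.6 -1.5 6.3; 13.5 -3.1 12.3; 20.6 -4.8 17.9; 28.1 -6.5 23.1; 35.8 -8.2 27.9
1.31 7.9 -1.8 4.4; 16.1 -3.7 8.3; 24.4 -5.6 11.9; 32.9 -7.6 14.9; 41.6 -9.6 17.5
1.569 8.8 -2.0 2.2; 17.6 -4.1 3.8; 26.6 -6.1 5.0; 35.5 -8.2 5.8; 44.5 -10.3 6.0
```

```bash
python3 -m crank '0.4 -0.1 9.2 0 0 0;1.2 -0.3 18.4 0 0 0;2.5 -0.6 27.6 0 0 0;4.3 -1 36.7 0 0 0;6.5 -1.5 45.6 0 0 0'
python3 -m crank '2.7 -0.6 8.8 0 0 0;5.8 -1.3 17.5 0 0 0;9.3 -2.1 26 0 0 0;13.3 -3.1 34.3 0 0 0;17.6 -4.1 42.4 0 0 0'
python3 -m crank '0 0 0 0 0 0;0 0 0 0 0 0;0 0 0 0 0 0;0 0 0 0 0 0;0 0 0 0 0 0'
```

```text
time: 9.3
ee_pos: [0.4491, -0.0893, 0.1435]
orientation: [0.365, 3.12, 0.002]
contact_force: [4.0, 4.7, -2.4]
grip_width: 0.0235
grip_force: 20.0
time: 9.8
ee_pos: [0.4666, -0.0934, 0.1857]
orientation: [-0.365, -3.12, -0.003]
contact_force: [3.8, 4.4, -2.6]
grip_width: 0.0241
grip_force: 20.0
time: 10.3
ee_pos: [0.4666, -0.0934, 0.1856]
orientation: [0.365, 3.12, 0.003]
contact_force: [2.0, 4.9, -1.1]
grip_width: 0.0238
grip_force: 20.0
```

```bash
python3 -m crank '4.8 -1 7.8 0 0 0;9.9 -2 15.4 0 0 0;15.5 -3.2 22.7 0 0 0;21.4 -4.5 29.7 0 0 0;27.6 -6 36.3 0 0 0'
python3 -m crank '6.6 -1.5 6.3 0 0 0;13.5 -3.1 12.3 0 0 0;20.6 -4.8 17.9 0 0 0;28.1 -6.5 23.1 0 0 0;35.8 -8.2 27.9 0 0 0'
python3 - <<'E'
from h import *
s=arm.state();p,d=arm.camera("side");print(s['ee_pos'],s['contact_force'])
np.savez("s3.npz",p=p,d=d);cv2.imwrite("pics/s3.png",cv2.resize(p[60:260,240:520],None,fx=2.5,fy=2.5))
E
```

```text
time: 10.8
ee_pos: [0.4944, -0.0998, 0.2225]
orientation: [-0.365, -3.12, -0.002]
contact_force: [2.4, 5.7, -4.3]
grip_width: 0.024
grip_force: 20.0
time: 11.3
ee_pos: [0.5299, -0.1079, 0.2502]
orientation: [-0.364, -3.119, -0.002]
contact_force: [1.2, 5.1, -3.1]
grip_width: 0.0239
grip_force: 20.0
[ 0.52992692 -0.10787188  0.25022399] [ 1.21296611  5.07853304 -3.06408361]
```

View pics/s3.png

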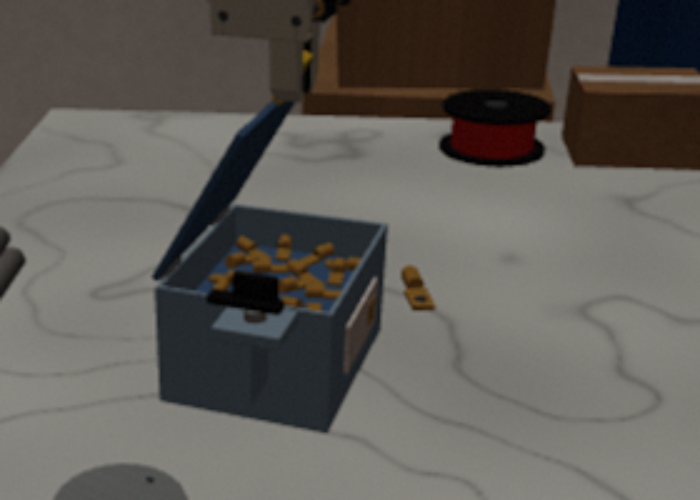

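The flap is up at about 60 degrees, between (160,275) and (285,100) in the crop. The fingers hold the tab at (300,80) and the button is clear at (245,290). I'll go on, then fit the flap's plane.

```bash
python3 -m crank '7.9 -1.8 4.4 0 0 0;16.1 -3.7 8.3 0 0 0;24.4 -5.6 11.9 0 0 0;32.9 -7.6 14.9 0 0 0;41.6 -9.6 17.5 0 0 0'
python3 -m crank '5 -1.1 1.3 0 0 0;10 -2.3 2.4 0 0 0;16 -3.7 3.5 0 0 0;22 -5.1 4.5 0 0 0;28 -6.5 5.1 0 0 0'
python3 -m crank '0 0 0 0 0 0;0 0 0 0 0 0;0 0 0 0 0 0;0 0 0 0 0 0;0 0 0 0 0 0'
cat > fit.py <<'E'
from h import *
import sys
s=arm.state();print(s['ee_pos'],s['contact_force'])
for n in("side","top","wrist"):
    s=arm.state();p,d=arm.camera(n);np.savez(sys.argv[1]+n+".npz",p=p,d=d)
    cv2.imwrite(f"pics/{sys.argv[1]}{n}.png",p)
    X=wcloud(d,s['ee_pos'],s['orientation']) if n=="wrist" else cloud(n,d);q=p.astype(int)
    ex=np.array([.9746,-.2245]);ey=np.array([.2245,.9746]);h=np.array([.6165,-.127])
    u=(X[...,:2]-h)@ex;v=(X[...,:2]-h)@ey
    m=(d>0)&(abs(u)<.06)&(abs(v)<.09)&(X[...,2]>.14)&(X[...,2]<.262)&(q[...,0]>q[...,2]+15)
    A=np.c_[u[m],v[m],X[m][:,2]]
    if len(A)<50: print(n,len(A));continue
    for _ in range(4):
        c=np.median(A,0);w=np.linalg.svd(A-A.mean(0),full_matrices=False)[2][2]
        e=(A-A.mean(0))@w;A=A[abs(e)<max(.003,2*e.std())]
    w*=np.sign(w[0]);print(n,len(A),A.mean(0).round(4),'normal',w.round(4),'theta',np.pi/2+np.arctan2(w[2],w[0]),'rms',e.std().round(4))
E
python3 fit.py f4
```

```text
time: 11.85
ee_pos: [0.5714, -0.1174, 0.2678]
orientation: [-0.364, -3.119, -0.002]
contact_force: [-1.1, 5.1, -0.9]
grip_width: 0.0241
grip_force: 20.0
time: 12.35
ee_pos: [0.5994, -0.1239, 0.273]
orientation: [-0.364, -3.119, -0.002]
contact_force: [-1.2, 5.6, 0.3]
grip_width: 0.0236
grip_force: 20.0
time: 12.85
ee_pos: [0.5997, -0.1239, 0.2731]
orientation: [0.364, 3.12, 0.001]
contact_force: [1.3, 4.7, -0.4]
grip_width: 0.0239
grip_force: 20.0
[ 0.59967299 -0.12390703  0.27308365] [ 1.30647304  4.68730105 -0.41312407]
side 242 [-0.0097  0.0035  0.2009] normal [0.9943 0.0023 0.1062] theta 1.6772073522226838 rms 0.0005
top 143 [-0.0102  0.026   0.172 ] normal [9.945e-01 2.000e-04 1.047e-01] theta 1.6757377822104185 rms 0.0002
wrist 8029 [-0.0143  0.      0.2143] normal [0.9946 0.0015 0.104 ] theta 1.6750046514113872 rms 0.0003
```

The three plane fits give the flap at 1.466 rad, because my printed sign is mirrored about pi/2. About 0.104 rad is left, or 18.5 mm.

```bash
python3 -m crank '4 -0.9 0.3 0 0 0;8 -1.8 0.6 0 0 0;12 -2.8 0.8 0 0 0;16 -3.7 0.9 0 0 0;18 -4.2 0.9 0 0 0'
python3 -m crank '0 0 0 0 0 0;0 0 0 0 0 0;0 0 0 0 0 0;0 0 0 0 0 0;0 0 0 0 0 0'
sed -i 's/np.pi\/2+np/np.pi\/2-np/' fit.py; python3 fit.py f5
```

```text
time: 13.5
ee_pos: [0.6176, -0.128, 0.274]
orientation: [-0.364, -3.12, -0.002]
contact_force: [-1.1, 5.5, 1.1]
grip_width: 0.0241
grip_force: 20.0
time: 14.0
ee_pos: [0.6175, -0.128, 0.274]
orientation: [-0.364, -3.12, -0.001]
contact_force: [1.3, 5.3, 0.6]
grip_width: 0.0235
grip_force: 20.0
[ 0.6174794  -0.12801609  0.27397571] [1.26983951 5.30205265 0.57323551]
side 328 [-0.0011  0.0015  0.2028] normal [1.     0.0025 0.0051] theta 1.565745082687025 rms 0.0006
top 840 [-0.0044  0.0033  0.1958] normal [1.0e+00 9.0e-04 4.8e-03] theta 1.566034259957305 rms 0.0004
wrist 10596 [-4.300e-03 -1.000e-04  2.147e-01] normal [1.     0.0016 0.0038] theta 1.5670083025229333 rms 0.0003
```

View pics/f5side.png

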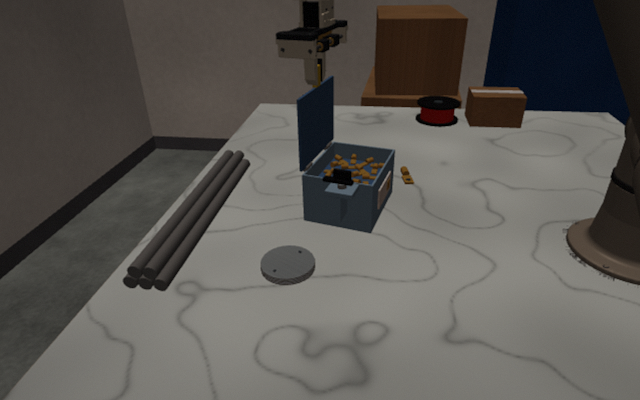

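The flap stands upright over its hinge at (316,120), still gripped, with the button clear at (338,177) and the loose parts untouched. I'll nudge it the last 0.8 mm and hand in.

```bash
python3 -m crank '0.4 0 0 0 0 0;0.8 -0.2 0 0 0 0;0.8 -0.2 0 0 0 0;0.8 -0.2 0 0 0 0;0.8 -0.2 0 0 0 0' - 25
python3 -m crank '0 0 0 0 0 0;0 0 0 0 0 0;0 0 0 0 0 0;0 0 0 0 0 0;0 0 0 0 0 0'
python3 fit.py f6 && python3 -c "
from workcell import arm
print(arm.sign_off())"
```

```text
time: 14.65
ee_pos: [0.618, -0.1281, 0.274]
orientation: [-0.364, -3.119, -0.002]
contact_force: [0.5, 5.7, 1.1]
grip_width: 0.0237
grip_force: 25.0
time: 15.15
ee_pos: [0.618, -0.1281, 0.2739]
orientation: [-0.364, -3.119, -0.002]
contact_force: [-0.5, 5.3, 1.0]
grip_width: 0.0237
grip_force: 25.0
[ 0.61800769 -0.12812859  0.27394852] [-0.4642869   5.28409419  1.02757288]
side 330 [-0.0008  0.001   0.2014] normal [1.     0.0028 0.0023] theta 1.5685452974684944 rms 0.0006
top 861 [-0.0042  0.0036  0.1973] normal [1.0e+00 7.0e-04 1.5e-03] theta 1.5693452802006982 rms 0.0003
wrist 10616 [-3.900e-03 -1.000e-04  2.149e-01] normal [1.0e+00 1.5e-03 8.0e-04] theta 1.5700153022169925 rms 0.0003
the job is handed in; nothing more can be done
None
```

The job is handed in at about 15 s: the turnbutton is a quarter turn counter-clockwise and clear of the flap, and the flap stands upright at about 1.569 rad by camera fit, still gripped by its tab at 25 N; I never touched the loose parts.

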